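# Zero the bench end stop and click it to the third notch

### The arm

A 6-joint arm with a two-finger parallel gripper is mounted at the origin on the work surface. World frame = base frame: x ahead of the robot, y to its left, z up, the work surface at z = 0. Lengths are in m, angles in rad, forces in N, time in s.
With the tool pointing down it reaches from about 0.425 to 0.95 m from the base axis. Payload 3.5 kg.
Tool frame: the origin (TCP) lies at the centre of the arm's flange, where the gripper is bolted on; the fingertips stand 173 mm ahead of it and the grasp point (between the pads) lies 155 mm ahead of it (ctrl.tcp_to_grasp is the distance from the TCP to the grasp point, in m); z points along the fingers, x is the direction in which the jaws open and shut, and the axes are right-handed (so a half turn about z gives the same grasp; the last joint's range is limited). The gripper opens to 85 mm and grips with 20 to 120 N. Pads are 22 mm wide; open, the fingers measure 114 mm over their backs; the gripper's body (76 mm by 85 mm) begins 54 mm behind the grasp point. The pads swing forward as they close: fully open they stand 13 mm farther back than shut.
Start: joints at [-1.267, 0.286, 1.577, -0, 1.279, -0.15], TCP at [0.296, -0.607, 0.405] pointing down, gripper open.
Joint ranges: [-2.77, 2.77], [-0.9, 2.22], [0.21, 2.48], [-1.53, 4.67], [0.24, 2.81], [-2.84, 2.84]. Speed limits (rad/s): [2.79, 2.79, 3.14, 3.14, 3.14, 3.14].

### API

Orientations are given as a unit quaternion [x, y, z, w].
In Python, from plant import readout, imaging, ctrl, spotter gives the robot as it stands.
- The arm moves only by the tool apply_moves, never from a script. Its argument "steps" is a list of rows, each an object of numbers: "tx", "ty", "tz": the shift along the tool's x, y, z in mm; "wx", "wy", "wz": the turn, a rotation vector about the tool's x, y, z in rad. In form: [{"tx": .., "ty": .., "tz": .., "wx": .., "wy": .., "wz": ..}, ...]. A call has 1 to 12 rows; each row is the pose to reach, as a shift and turn from the pose commanded when the call began, along the tool's axes at that moment; what a row does not reach only later rows make up. A row lasts 1/10 s, in which the tool goes at most 50 mm and 8.59 degrees, less where a joint would pass 70% of its speed; a pose out of reach is approached as far as the arm can. A call with a gripper value outside its range is refused whole. "hand" is the opening, from 0 (shut) to 1 (fully open), set as the call begins (left out, the last holds). The fingers move at their own pace and stop on an object; "force" is the grip in N (left out, the last holds). Time passes only in rows, so rows that repeat a pose let the fingers close. It gives the time, the measured TCP pose, the force and the opening at its end, in the units of the state.
- readout.get_state(): the state, without advancing time (a new reading comes with each control period).
- imaging.read_camera(name): name is "scene" or "top"; returns a dict with "img" (384x512x3 uint8, red, green, blue), "vfov" (degrees; the focal length in pixels is half the picture's height over the tangent of half this angle, whatever the lens; pixels are square), "cx", "cy" (the principal point, pixels), "R" (3x3) and "t" (3): a world point X has camera coordinates R X + t. Camera axes: x right, y down, z forward; pixel columns grow to the right and rows downward; lengths in m; the calibration is good to about 2 mm. A picture is of the moment at which its call begins. There is no depth.
- ctrl.sign_off(): hands the job in, once; it reports no verdict.
Trained networks look in the newest picture that a camera, given by its name, has taken for a name from the list of things; names that differ only in an ending like _2 or _b are one class to them, and where a whole thing is asked for, a point or a joint stands for the part that bears it (a point fixed in the world has none). Each returns a list of dicts, best first, with "confidence" (0 to 1); they miss things now and then, are a little off and sometimes report something else, mostly with a low value. They report only what shows in the picture. A call takes as long as a camera call.
- spotter.trace(camera, label): "region" (384x512 bool, what is visible of it) and "uv" ([column, row] in pixels, amid what is visible of it).
The state is a dict: "time": time; "qpos": joint angles; "dq": joint speeds; "joint_efforts": joint torques, N m; "eef_pos": TCP position; "tcp_rot": TCP orientation; "contact_force": force on the tool from outside, world axes, zero at the start; "wrist_torque": the same for the moment, N m; "opening": opening from 0.0 (shut) to 1.0 (fully open).
Only numpy, scipy, OpenCV 4.12 (cv2) and the standard library are available. Lean on these libraries where they do the work, as an engineer would, in place of code of your own. Each camera call takes 0.05 s, during which the arm holds its last target.

### The job

Re-set the bench end stop: swing its thumb lever back out of the notches until it bears firmly, but gently (never more than 20 N), against the rubber-nosed home stop. Then click it forward again one notch at a time, pausing about half a second in each notch, and leave it in the third notch from home. Only then push the lock button all the way down, let go of everything, and leave the things lying around undisturbed.

Things in the scene. Friction and masses are not known exactly. Their poses are not given: they have to be found in the camera images.
- lever (a joint): thumb lever angle, rad. 0: it points along the indexer's -x axis; growing = counter-clockwise from above (paddle goes to the indexer's -y side), away from home. Notches 1 to 5, counted from home, rest at -0.1, 0.1, 0.3, 0.5, 0.7 (17 mm apart at the paddle); it starts in any of 2 to 5. Below -0.31 it swings free to the home stop, met somewhere from -0.37 to -0.53.
- paddle (a point): thumb paddle at the lever's end: upright black plate, 24 mm along the lever (its x axis, pointing to the hinge), 12 mm thick along its swing (y axis), 46 mm tall. Origin: plate centre, 75 mm above the bench, 85 mm from the hinge axis. The plate stands free from 52 to 98 mm above the bench; the lever's flat steel arm lies below it (42 to 52 mm).
- lever_axis (a point): point on the lever's upright hinge axis, 75 mm above the bench; axes as the indexer's. A push of 5 to 7 N at the paddle breaks the lever out of a notch, either way; the push fades to nothing half-way to the next notch, into which the lever then snaps by itself with a click. The hinge itself turns easily (under 1 N) and has no return spring.
- indexer: end stop's grey cast base, fixed on the bench: plate 200 x 165 x 12 mm, round drum 112 mm across and 38 mm high, lever hub to 60 mm. Origin on the bench under the hinge axis; the lever lies on its -x side, the lock button on its +x side. A steel tongue (up to 46 mm high, 120 to 165 mm out on +x) moves out with the lever.
- home_stop (a point): top of the home stop's bracket, 54 mm above the bench, on the base's +y side. Its hand-set screw bears a sprung rubber nose that meets the lever's arm 75 mm from the hinge; the setting varies by 6 mm either way: feel for it. The nose yields 1 mm per 4 N (at the paddle 3 N per mm, 0.88 of the nose's force). Firmly home: over 6 N on the nose; never over 20 N.
- lock (a joint): travel of the lock button, m: 0 up (its start), 0.007 fully down. It moves stiffly (about 5 N), does not spring back, and stops solidly at the bottom.
- lock_top (a point): centre of the lock button's flat top: a steel cap 24 mm across on a square pedestal (34 mm, top 43 mm above the bench), 78 mm from the hinge on the indexer's +x side; its top is 56 mm above the bench when up and 49 mm when down. Push straight down.
- yellow_block: bystander: plastic block 70 x 45 x 30 mm, origin under its centre; leave it alone
- tumbler: bystander: glass tumbler, 68 mm across and 90 mm tall, origin under its centre; leave it alone
- sanding_block: bystander: wooden sanding block 95 x 60 x 30 mm, origin under its centre; leave it alone

How it is judged:
On the way, in this order (a step that is already met when the one before it is completed fails the run):
1. the lever is home: clear of the notches and bearing on the home stop with more than 6 N (value of joint lever below -0.31 rad and contact force between bar and nose above 6 N), for 0.1 s.
2. the lever rests in the first notch (value of joint lever between -0.16 and -0.04 rad and velocity of joint lever between -0.15 and 0.15 rad/s), for 0.2 s.
3. the lever rests in the second notch (value of joint lever between 0.04 and 0.16 rad and velocity of joint lever between -0.15 and 0.15 rad/s), for 0.2 s.
4. the lever rests in the third notch (value of joint lever between 0.24 and 0.36 rad and velocity of joint lever between -0.15 and 0.15 rad/s), for 0.2 s.
5. the lock button is fully down (value of joint lock above 0.0055 m), for 0.1 s.
At the end, for the whole second after the job is handed in: The lever rests in the third notch (within 0.06 rad of 0.3), the lock button is at least 5.5 mm down (of 7), nothing is touched, and the bystanders are at rest where they were (all of step 4 and value of joint lock above 0.0055 m and contact force between the fingers and anything else below 0.5 N and linear speed of each of yellow_block, tumbler, sanding_block below 0.02 m/s).
It fails at once if the home stop is pressed with more than 20 N (contact force between nose and anything else above 20 N).
It fails at once if the lock button is pushed while the lever is not in the third notch (value of joint lock above 0.003 m and not (value of joint lever between 0.22 and 0.38 rad)).
It fails at once if the yellow block is moved by more than 10 mm or tipped (distance of yellow_block from where it was at the start of the episode above 0.01 m or angle between yellow_block's own z axis and vertical above 0.2 rad).
It fails at once if the tumbler is moved by more than 10 mm or tipped (distance of tumbler from where it was at the start of the episode above 0.01 m or angle between tumbler's own z axis and vertical above 0.2 rad).
It fails at once if the sanding block is moved by more than 10 mm or tipped (distance of sanding_block from where it was at the start of the episode above 0.01 m or angle between sanding_block's own z axis and vertical above 0.2 rad).
It also fails if it takes over 67 s, if anything falls off the work surface, if the arm or the gripper's body presses on something with over 40 N, if the wrist force passes 120 N, or if a joint passes its speed limit or range.

## Working session

There is one attempt and no reset: what is moved stays moved. The work goes in short steps, Python scripts to look and compute and a tool call to move; the robot and the scene stay as the last step left them, time stands still between calls to the robot, and variables do not carry over. Pictures are saved under pics/ and viewed, and the job is handed in when it is done.

Besides the shell and the picture viewer there is one more tool, called in YAML: its name, and indented under it one key for each argument. apply_moves: Moves the arm, as the interface text tells. Its arguments: {"type":"object","properties":{"steps":{"type":"array","items":{"type":"object","properties":{"tx":{"type":"number"},"ty":{"type":"number"},"tz":{"type":"number"},"wx":{"type":"number"},"wy":{"type":"number"},"wz":{"type":"number"}}}},"hand":{"type":"number"},"force":{"type":"number"}},"required":["steps"]}

```bash
mkdir -p pics; ls; cat > h.py <<'E'
from plant import readout, imaging, ctrl, spotter
import numpy as np, cv2
def cam(name,fn=None):
    c=imaging.read_camera(name)
    if fn: cv2.imwrite('pics/'+fn,cv2.cvtColor(c['img'],cv2.COLOR_RGB2BGR))
    f=192/np.tan(np.radians(c['vfov'])/2); c['f']=f
    return c
def ray(c,uv,z):
    d=np.array([(uv[0]-c['cx'])/c['f'],(uv[1]-c['cy'])/c['f'],1.])
    R=np.array(c['R']);t=np.array(c['t']); o=-R.T@t; w=R.T@d
    return o+w*(z-o[2])/w[2]
def proj(c,X):
    p=np.array(c['R'])@np.array(X)+np.array(c['t']); return np.array([c['cx']+c['f']*p[0]/p[2],c['cy']+c['f']*p[1]/p[2]])
E
python3 - <<'E'
from h import *
s=readout.get_state();print(s)
for n in('top','scene'):
    c=cam(n,n+'0.png');print(n,c['f'],c['cx'],c['cy'],-np.array(c['R']).T@c['t'])
    for l in['paddle','lever','indexer','home_stop','lock_top','yellow_block','tumbler','sanding_block']:
        for r in spotter.trace(n,l)[:2]: print(l,r['confidence'],r['uv'],r['region'].sum())
E
```

```text
pics
{'time': 0.0, 'qpos': array([-1.26699746e+00,  2.87154770e-01,  1.57817663e+00, -2.38733816e-05,
        1.27859293e+00, -1.49953076e-01]), 'dq': array([-0.00084532, -0.0006956 , -0.00160718, -0.00097728, -0.00019155,
       -0.00060254]), 'joint_efforts': array([-6.91380847e-04, -4.05987847e+01, -2.92628521e+01, -1.58770313e-04,
        5.80392749e-03, -3.59948444e-07]), 'eef_pos': array([ 0.29585632, -0.60642339,  0.40335417]), 'tcp_rot': array([ 8.48040429e-01, -5.29930252e-01, -8.92719441e-04, -7.49906381e-04]), 'contact_force': array([0.9740783 , 0.10503319, 0.45739096]), 'wrist_torque': array([-0.01383166,  0.01639173, -0.00173243]), 'opening': 0.9995578464402242}
top 363.0426853622999 254.26062201637737 194.7763047449155 [0.42400668 0.06076568 0.92218372]
paddle 0.94 [301.3, 209.7] 478
lever 0.65 [301.2, 206.9] 445
indexer 0.76 [295.2, 187.9] 5209
home_stop 0.89 [295.4, 186.9] 5208
yellow_block 0.68 [370.1, 222.7] 599
tumbler 0.66 [216.8, 171.8] 709
tumbler 0.18 [202.6, 232.2] 1013
sanding_block 0.62 [202.1, 229.9] 1000
scene 369.0095080159928 260.0025633260688 190.2087073990451 [1.02755239 0.4533966  0.50014529]
paddle 0.65 [226.0, 179.8] 611
lever 0.95 [228.7, 176.9] 651
lever 0.73 [206.4, 209.2] 5144
indexer 0.96 [205.2, 210.9] 5190
home_stop 0.63 [209.0, 215.3] 5267
yellow_block 0.82 [179.1, 166.6] 398
tumbler 0.86 [274.3, 235.4] 1791
sanding_block 0.63 [321.9, 224.9] 1292
```

```bash
python3 - <<'E'
import cv2
a=cv2.imread('pics/top0.png')[120:270,170:400];cv2.imwrite('pics/t0c.png',cv2.resize(a,None,fx=3.4,fy=3.4,interpolation=cv2.INTER_CUBIC))
a=cv2.imread('pics/scene0.png')[120:300,120:370];cv2.imwrite('pics/s0c.png',cv2.resize(a,None,fx=3.2,fy=3.2,interpolation=cv2.INTER_CUBIC))
E
```

```text
(no output)
```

View pics/t0c.png

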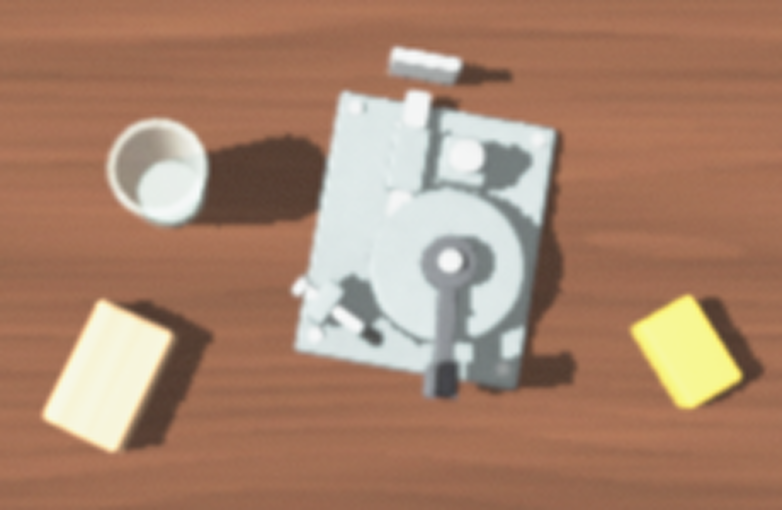

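View pics/s0c.png

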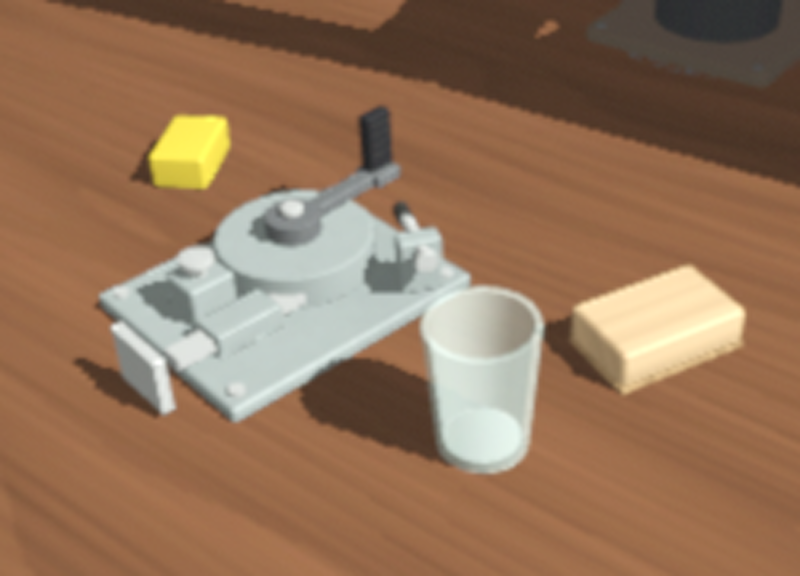

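View pics/top0.png

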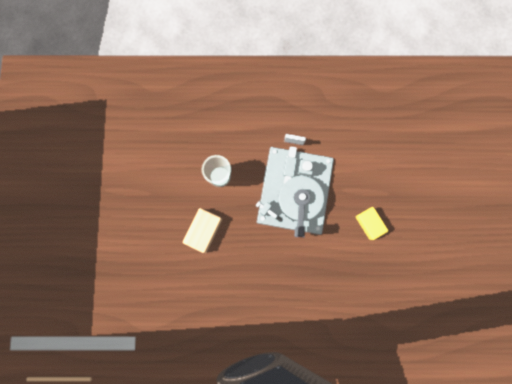

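The top view shows the indexer at about (295,188), its hub at (302,197), the paddle at (300,232), the lock cap at (307,166), the tumbler at (217,172), the sanding block at (202,231) and the yellow block at (371,223). I'll convert these to world positions next.

```bash
cat > m.py <<'E'
from h import *
from scipy.optimize import least_squares
# crop coords
t=lambda u,v:np.array([u/3.4+170-.35,v/3.4+120-.35]); s=lambda u,v:np.array([u/3.2+120-.35,v/3.2+120-.35])
C={n:cam(n) for n in('top','scene')}
for n,p,z in[('hub',t(450,261),.064),('lock',t(466,156),.056),('padtop',t(441,371),.098)]: print(n,ray(C['top'],p,z))
for n,p,z in[('hub',s(291,209),.064),('lock',s(197,257),.056),('padtop',s(376,113),.098)]: print('S',n,ray(C['scene'],p,z))
cor=np.array([ray(C['top'],t(*p),.012)for p in[(343,93),(555,130),(518,388),(296,350)]]);print(cor)
print([np.linalg.norm(cor[i]-cor[i-1])for i in range(4)])
cs=np.array([ray(C['scene'],s(*p),.012)for p in[(102,300),(233,412),(469,277)]]);print('S',cs)
for l in['yellow_block','tumbler','sanding_block']:
    for n in C:
        r=spotter.trace(n,l)
        if r: print(l,n,ray(C[n],r[0]['uv'],.03 if l!='tumbler' else .045))
E
python3 m.py
```

```text
hub [ 0.5492696  -0.05385279  0.064     ]
lock [ 0.62667106 -0.06791431  0.056     ]
padtop [ 0.47028201 -0.04186428  0.098     ]
S hub [ 0.5577229  -0.04768286  0.064     ]
S lock [ 0.6270903  -0.06798008  0.056     ]
S padtop [ 0.46641208 -0.04558436  0.098     ]
[[ 0.68602258  0.01807679  0.012     ]
 [ 0.65713072 -0.14229976  0.012     ]
 [ 0.46266761 -0.10885833  0.012     ]
 [ 0.49055094  0.05404176  0.012     ]]
[np.float64(0.1987527222559772), np.float64(0.1629582122874516), np.float64(0.19731758895877882), np.float64(0.16526922592862694)]
S [[ 0.66082075 -0.13563497  0.012     ]
 [ 0.68814497  0.0197701   0.012     ]
 [ 0.49480318  0.05583453  0.012     ]]
yellow_block scene [ 0.50903306 -0.20609881  0.03      ]
tumbler top [0.62424663 0.15350648 0.045     ]
tumbler scene [0.59941712 0.14903323 0.045     ]
sanding_block top [0.4715837  0.18795356 0.03      ]
sanding_block scene [0.49596269 0.19597145 0.03      ]
```

```bash
cat >> h.py <<'E'
H=np.array([0.5503,-0.0542]); YAW=np.radians(-10.2)
def pad_corners(th,dz=(.052,.098)):
    a=np.pi+YAW+th; r=np.array([np.cos(a),np.sin(a)]); q=np.array([-r[1],r[0]])
    return [np.r_[H+r*(.085+i*.012)+q*j*.006,z] for z in dz for i,j in((1,1),(1,-1),(-1,-1),(-1,1))]
def mask_pad(c,th):
    P=np.array([proj(c,X) for X in pad_corners(th)],np.float32)
    m=np.zeros((384,512),np.uint8);cv2.fillConvexPoly(m,cv2.convexHull(P).astype(np.int32)if 0 else np.round(cv2.convexHull(P)).astype(np.int32),1);return m>0
def lever_angle(name):
    c=cam(name); r=spotter.trace(name,'paddle')
    if not r: return None
    g=r[0]['region']; best=[]
    for th in np.arange(-.6,.8,.02):
        m=mask_pad(c,th); best.append(((m&g).sum()/(m|g).sum(),round(th,2)))
    return sorted(best)[-3:],r[0]['confidence']
E
python3 - <<'E'
from h import *
for n in('top','scene'):
    print(lever_angle(n)); c=cam(n); im=cv2.cvtColor(c['img'],cv2.COLOR_RGB2BGR); im=cv2.resize(im[120:270,170:400] if n=='top' else im[120:270,120:350],None,fx=3.4,fy=3.4)
    o=np.array([170,120] if n=='top' else [120,120])
    for th,col in((.1,(0,0,255)),(.3,(0,255,0))):
        P=[proj(c,X) for X in pad_corners(th)]
        for p in P: cv2.circle(im,tuple(int(x) for x in (p-o+.5)*3.4),2,col,-1)
    for X in [np.r_[H,.062],np.r_[H+.078*np.array([np.cos(YAW),np.sin(YAW)]),.056]]: cv2.circle(im,tuple(int(x) for x in (proj(c,X)-o+.5)*3.4),3,(255,0,255),-1)
    for i,j in((.1,-.0825),(.1,.0825),(-.1,.0825),(-.1,-.0825)):pass
    cv2.imwrite(f'pics/ov_{n}.png',im)
E
```

```text
([(np.float64(0.20785219399538107), np.float64(0.04)), (np.float64(0.21040189125295508), np.float64(0.08)), (np.float64(0.2364066193853428), np.float64(0.06))], 0.84)
([(np.float64(0.3212520593080725), np.float64(0.06)), (np.float64(0.3218390804597701), np.float64(0.04)), (np.float64(0.3311367380560132), np.float64(0.02))], 0.73)
```

View pics/ov_top.png

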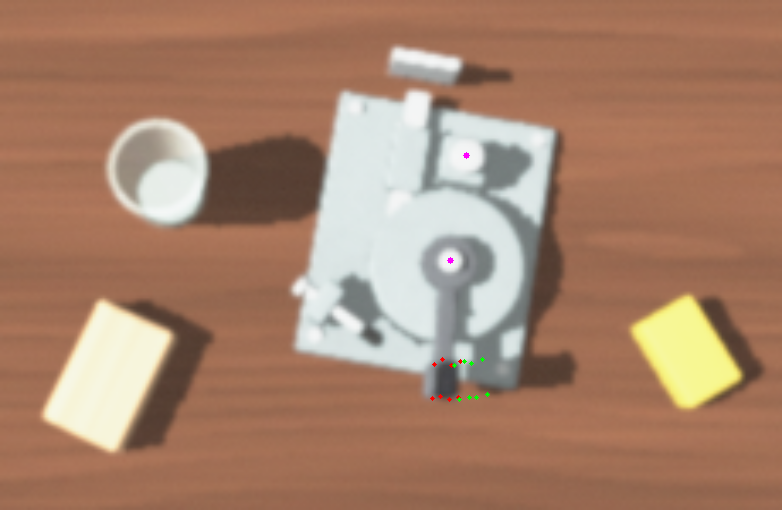

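View pics/ov_scene.png

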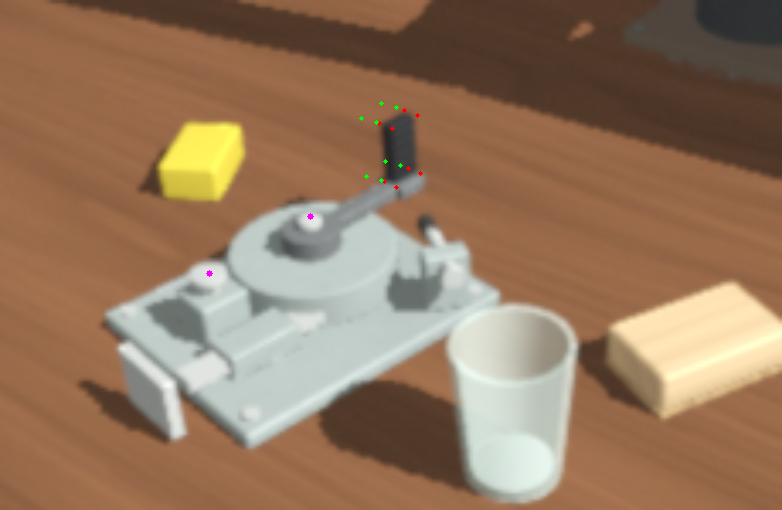

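Both views put the lever at about 0.1 rad, which is notch 2. Next I'll plan the approach with the jaws straddling the paddle, gap about 34 mm.

```bash
cat >> h.py <<'E'
from scipy.spatial.transform import Rotation as Ro
def rel(pos,xang,s=None,base=None):
    """tool-frame shift mm & wz for target TCP pos, tool x at world angle xang (deg), pointing down"""
    s=s or readout.get_state()
    R0=Ro.from_quat(s['tcp_rot']) if base is None else base[1]; p0=s['eef_pos'] if base is None else base[0]
    a=np.radians(xang); x=np.array([np.cos(a),np.sin(a),0]);z=np.array([0,0,-1.]);R1=Ro.from_matrix(np.c_[x,np.cross(z,x),z])
    return np.round(R0.inv().apply(np.array(pos)-p0)*1000,1), np.round((R0.inv()*R1).as_rotvec(),4)
E
python3 -c "
from h import *
for p in[(.4655,-.046,.40),(.4655,-.046,.30)]: print(rel(p,-95))"
```

```text
(array([-429.6, -398.2,    4.7]), array([0.    , 0.    , 0.5411]))
(array([-429.6, -398.2,  104.7]), array([0.    , 0.    , 0.5411]))
```

apply_moves:
  steps:
    - {"tx": -36, "ty": -33, "tz": 5, "wz": 0.05}
    - {"tx": -72, "ty": -66, "tz": 10, "wz": 0.1}
    - {"tx": -108, "ty": -100, "tz": 15, "wz": 0.15}
    - {"tx": -143, "ty": -133, "tz": 20, "wz": 0.2}
    - {"tx": -179, "ty": -166, "tz": 30, "wz": 0.25}
    - {"tx": -215, "ty": -199, "tz": 40, "wz": 0.3}
    - {"tx": -251, "ty": -232, "tz": 50, "wz": 0.35}
    - {"tx": -286, "ty": -265, "tz": 60, "wz": 0.4}
    - {"tx": -322, "ty": -299, "tz": 70, "wz": 0.45}
    - {"tx": -358, "ty": -332, "tz": 80, "wz": 0.5}
    - {"tx": -394, "ty": -365, "tz": 90, "wz": 0.54}
    - {"tx": -429.6, "ty": -398.2, "tz": 100, "wz": 0.541}
  hand: 0.4
  force: 80

```text
$.steps[0]: bad value
```

apply_moves:
  steps:
    - {"tx": 0}
    - {"tx": 0}
    - {"tx": 0}

```text
$.steps[0]: bad value
```

```bash
python3 - <<'E'
from h import *
cam('scene','s1.png');cam('top','t1.png')
a=cv2.imread('pics/s1.png')[60:300,120:370];cv2.imwrite('pics/s1c.png',cv2.resize(a,None,fx=2.5,fy=2.5))
print(rel((.4655,-.046,.24),-95)); s=readout.get_state();print(s['opening'],s['eef_pos'],s['contact_force'])
E
```

```text
(array([-429.6, -398.2,  164.7]), array([0.    , 0.    , 0.5411]))
0.9988456649849763 [ 0.29592698 -0.6066691   0.40473491] [-0.52249948 -0.049327   -0.53282919]
```

View pics/s1c.png

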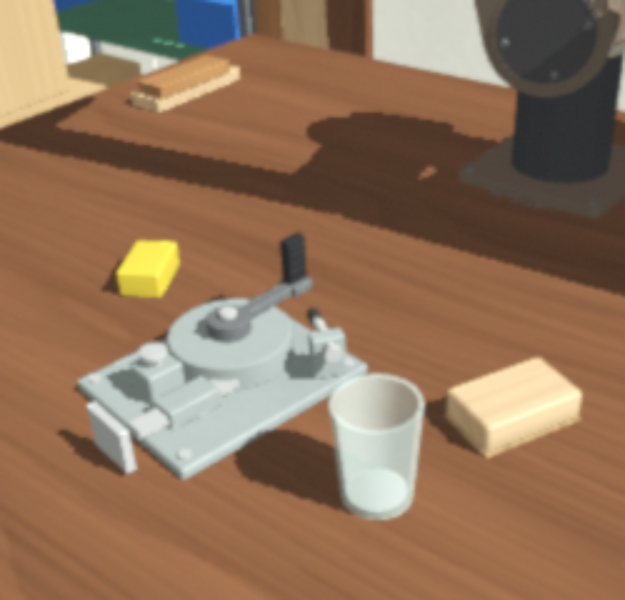

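The call was refused and the arm hasn't moved. Every row probably needs all six fields.

apply_moves:
  steps:
    - {"tx": -36, "ty": -33, "tz": 5, "wx": 0, "wy": 0, "wz": 0.05}
    - {"tx": -72, "ty": -66, "tz": 10, "wx": 0, "wy": 0, "wz": 0.1}
    - {"tx": -108, "ty": -100, "tz": 15, "wx": 0, "wy": 0, "wz": 0.15}
    - {"tx": -143, "ty": -133, "tz": 20, "wx": 0, "wy": 0, "wz": 0.2}
    - {"tx": -179, "ty": -166, "tz": 30, "wx": 0, "wy": 0, "wz": 0.25}
    - {"tx": -215, "ty": -199, "tz": 40, "wx": 0, "wy": 0, "wz": 0.3}
    - {"tx": -251, "ty": -232, "tz": 50, "wx": 0, "wy": 0, "wz": 0.35}
    - {"tx": -286, "ty": -265, "tz": 60, "wx": 0, "wy": 0, "wz": 0.4}
    - {"tx": -322, "ty": -299, "tz": 70, "wx": 0, "wy": 0, "wz": 0.45}
    - {"tx": -358, "ty": -332, "tz": 80, "wx": 0, "wy": 0, "wz": 0.5}
    - {"tx": -394, "ty": -365, "tz": 90, "wx": 0, "wy": 0, "wz": 0.54}
    - {"tx": -429.6, "ty": -398.2, "tz": 100, "wx": 0, "wy": 0, "wz": 0.541}
  hand: 0.4
  force: 80

```text
time: 2.9
eef_pos: [0.4657, -0.044, 0.3049]
tcp_rot: [-0.675, 0.738, -0.001, 0.0]
contact_force: [0.5, -0.3, 0.1]
opening: 0.398
```

```bash
python3 - <<'E'
from h import *
cam('scene','s2.png');cam('top','t2.png')
a=cv2.imread('pics/s2.png')[60:300,120:370];cv2.imwrite('pics/s2c.png',cv2.resize(a,None,fx=2.5,fy=2.5))
print(rel((.4655,-.046,.24),-95)); s=readout.get_state();print(s['time'],s['opening'],s['eef_pos'],s['contact_force'])
E
```

```text
(array([ 5. , -0.5, 63.4]), array([0.0023, 0.0021, 0.0074]))
3.0 0.40170823106544773 [ 0.46549305 -0.04113441  0.30340571] [-0.40493265 -0.29635428 -0.19667858]
```

View pics/s2c.png

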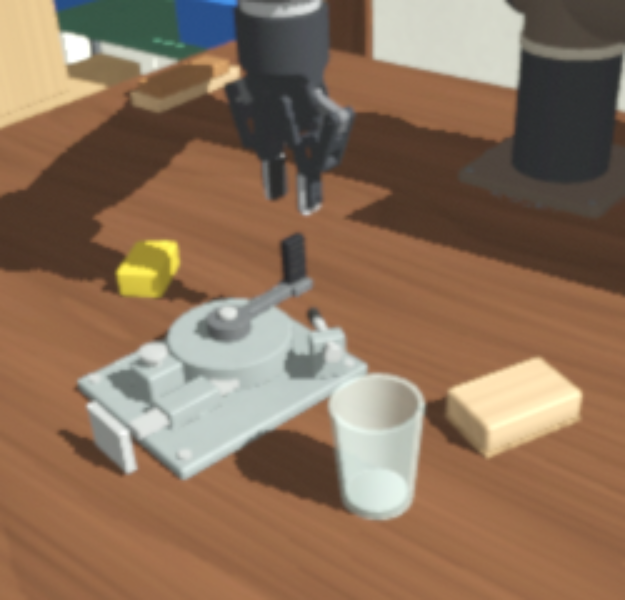

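```bash
python3 - <<'E'
from h import *
for i in range(5):
    cam('top'); s=readout.get_state();print(s['time'],s['eef_pos'],s['dq'].round(3)[:3])
E
```

```text
3.05 [ 0.46553919 -0.04320324  0.30407824] [-0.073 -0.011 -0.016]
3.1 [ 0.46560978 -0.04477791  0.30463177] [-0.052 -0.008 -0.011]
3.15 [ 0.4656321  -0.04585525  0.30500669] [-0.037 -0.005 -0.007]
3.2 [ 0.46560876 -0.04661549  0.30518728] [-0.025 -0.003 -0.004]
3.25 [ 0.465582   -0.04703046  0.30526392] [-0.015 -0.003  0.001]
```

The jaws sit either side of the paddle at crop (293,258), roughly centred, with the arm settled. Now I'll descend.

apply_moves:
  steps:
    - {"tx": 0, "ty": 0, "tz": 15, "wx": 0, "wy": 0, "wz": 0}
    - {"tx": 0, "ty": 0, "tz": 30, "wx": 0, "wy": 0, "wz": 0}
    - {"tx": 0, "ty": 0, "tz": 40, "wx": 0, "wy": 0, "wz": 0}
    - {"tx": 0, "ty": 0, "tz": 50, "wx": 0, "wy": 0, "wz": 0}
    - {"tx": 0, "ty": 0, "tz": 58, "wx": 0, "wy": 0, "wz": 0}
    - {"tx": 0, "ty": 0, "tz": 64, "wx": 0, "wy": 0, "wz": 0}
    - {"tx": 0, "ty": 0, "tz": 64, "wx": 0, "wy": 0, "wz": 0}
    - {"tx": 0, "ty": 0, "tz": 64, "wx": 0, "wy": 0, "wz": 0}

```text
time: 4.05
eef_pos: [0.4657, -0.046, 0.2409]
tcp_rot: [-0.676, 0.737, -0.0, 0.0]
contact_force: [-0.0, 0.1, 0.1]
opening: 0.4
```

```bash
python3 - <<'E'
from h import *
cam('scene','s3.png');cam('top','t3.png')
a=cv2.imread('pics/s3.png')[100:260,150:310];cv2.imwrite('pics/s3c.png',cv2.resize(a,None,fx=3.7,fy=3.7))
s=readout.get_state();print(s['time'],s['opening'],s['eef_pos'],s['contact_force'])
E
```

```text
4.15 0.402270388704198 [ 0.46578283 -0.04597432  0.2412554 ] [ 0.42259498 -0.53447756  0.35841739]
```

View pics/s3c.png

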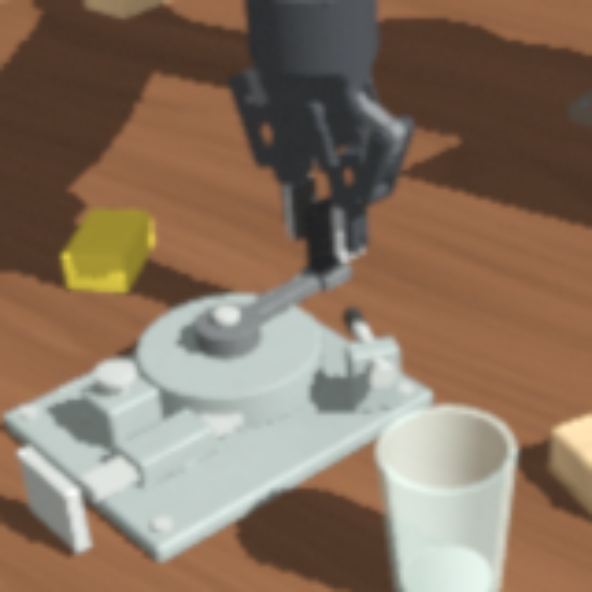

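apply_moves:
  steps:
    - {"tx": -3.4, "ty": -0.1, "tz": 0, "wx": 0, "wy": 0, "wz": 0.04}
    - {"tx": -6.8, "ty": -0.3, "tz": 0, "wx": 0, "wy": 0, "wz": 0.08}
    - {"tx": -10.2, "ty": -0.6, "tz": 0, "wx": 0, "wy": 0, "wz": 0.12}
    - {"tx": -12.7, "ty": -1.0, "tz": 0, "wx": 0, "wy": 0, "wz": 0.15}
    - {"tx": -12.7, "ty": -1.0, "tz": 0, "wx": 0, "wy": 0, "wz": 0.15}
    - {"tx": -12.7, "ty": -1.0, "tz": 0, "wx": 0, "wy": 0, "wz": 0.15}

```text
time: 4.75
eef_pos: [0.4679, -0.0338, 0.2413]
tcp_rot: [-0.619, 0.785, -0.001, -0.0]
contact_force: [-0.6, -5.2, 0.9]
opening: 0.4
```

apply_moves:
  steps:
    - {"tx": -2.5, "ty": 0, "tz": 0, "wx": 0, "wy": 0, "wz": 0.03}
    - {"tx": -5.1, "ty": -0.2, "tz": 0, "wx": 0, "wy": 0, "wz": 0.06}
    - {"tx": -7.6, "ty": -0.3, "tz": 0, "wx": 0, "wy": 0, "wz": 0.09}
    - {"tx": -10.2, "ty": -0.6, "tz": 0, "wx": 0, "wy": 0, "wz": 0.12}
    - {"tx": -12.7, "ty": -1.0, "tz": 0, "wx": 0, "wy": 0, "wz": 0.15}
    - {"tx": -12.7, "ty": -1.0, "tz": 0, "wx": 0, "wy": 0, "wz": 0.15}
    - {"tx": -12.7, "ty": -1.0, "tz": 0, "wx": 0, "wy": 0, "wz": 0.15}

```text
time: 5.45
eef_pos: [0.4715, -0.0212, 0.2408]
tcp_rot: [-0.558, 0.83, 0.0, 0.0]
contact_force: [0.3, 0.1, 1.1]
opening: 0.398
```

```bash
python3 - <<'E'
from h import *
cam('scene','s4.png')
a=cv2.imread('pics/s4.png')[100:260,150:310];cv2.imwrite('pics/s4c.png',cv2.resize(a,None,fx=3.7,fy=3.7))
s=readout.get_state();print(s['time'],s['opening'],s['eef_pos'],s['contact_force'])
E
```

```text
5.5 0.3995394089511068 [ 0.47153136 -0.02123517  0.24081021] [-0.37771175  0.11101931 -0.21733133]
```

View pics/s4c.png

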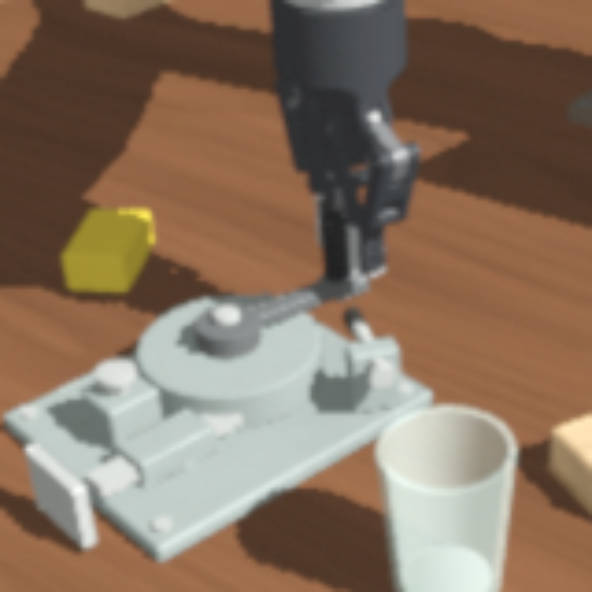

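The lever clicked into notch 1 on the way back. Now I'll push it out of the notches.

apply_moves:
  steps:
    - {"tx": -2.5, "ty": 0, "tz": 0, "wx": 0, "wy": 0, "wz": 0.03}
    - {"tx": -5.1, "ty": -0.2, "tz": 0, "wx": 0, "wy": 0, "wz": 0.06}
    - {"tx": -7.6, "ty": -0.3, "tz": 0, "wx": 0, "wy": 0, "wz": 0.09}
    - {"tx": -10.2, "ty": -0.6, "tz": 0, "wx": 0, "wy": 0, "wz": 0.12}
    - {"tx": -12.7, "ty": -1.0, "tz": 0, "wx": 0, "wy": 0, "wz": 0.15}
    - {"tx": -14.4, "ty": -1.2, "tz": 0, "wx": 0, "wy": 0, "wz": 0.17}
    - {"tx": -16.0, "ty": -1.5, "tz": 0, "wx": 0, "wy": 0, "wz": 0.19}
    - {"tx": -17.7, "ty": -1.9, "tz": 0, "wx": 0, "wy": 0, "wz": 0.21}
    - {"tx": -18.5, "ty": -2.1, "tz": 0, "wx": 0, "wy": 0, "wz": 0.22}
    - {"tx": -18.5, "ty": -2.1, "tz": 0, "wx": 0, "wy": 0, "wz": 0.22}

```text
time: 6.5
eef_pos: [0.4805, -0.0049, 0.2407]
tcp_rot: [-0.463, 0.886, 0.0, 0.0]
contact_force: [-1.4, 0.3, -0.3]
opening: 0.398
```

```bash
python3 - <<'E'
from h import *
cam('scene','s5.png')
a=cv2.imread('pics/s5.png')[100:260,150:310];cv2.imwrite('pics/s5c.png',cv2.resize(a,None,fx=3.7,fy=3.7))
s=readout.get_state();print(s['time'],s['opening'],s['eef_pos'],s['contact_force'])
E
```

```text
6.55 0.40100529184464784 [ 0.48052585 -0.00494095  0.24073759] [-1.02904306  0.08545029  0.35247169]
```

View pics/s5c.png

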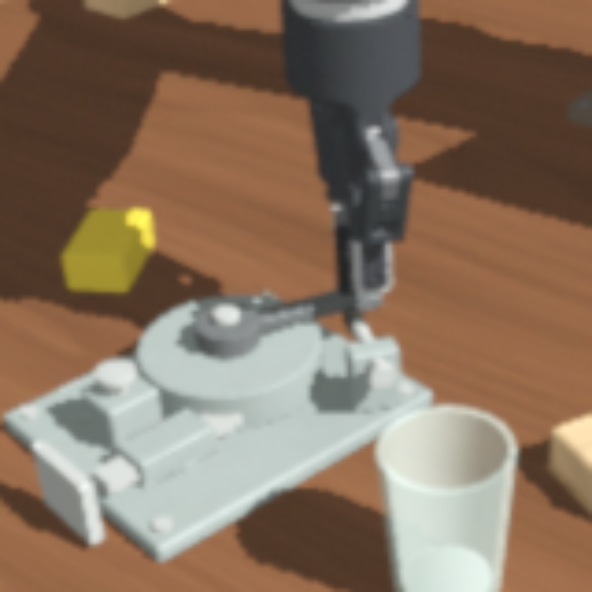

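apply_moves:
  steps:
    - {"tx": -1.7, "ty": 0, "tz": 0, "wx": 0, "wy": 0, "wz": 0.02}
    - {"tx": -3.4, "ty": -0.1, "tz": 0, "wx": 0, "wy": 0, "wz": 0.04}
    - {"tx": -5.1, "ty": -0.2, "tz": 0, "wx": 0, "wy": 0, "wz": 0.06}
    - {"tx": -6.8, "ty": -0.3, "tz": 0, "wx": 0, "wy": 0, "wz": 0.08}
    - {"tx": -6.8, "ty": -0.3, "tz": 0, "wx": 0, "wy": 0, "wz": 0.08}
    - {"tx": -6.8, "ty": -0.3, "tz": 0, "wx": 0, "wy": 0, "wz": 0.08}

```text
time: 7.15
eef_pos: [0.4847, 0.0005, 0.2407]
tcp_rot: [-0.428, 0.904, -0.0, 0.0]
contact_force: [-0.8, -1.0, -0.5]
opening: 0.404
```

apply_moves:
  steps:
    - {"tx": -0.9, "ty": 0, "tz": 0, "wx": 0, "wy": 0, "wz": 0.01}
    - {"tx": -1.7, "ty": 0, "tz": 0, "wx": 0, "wy": 0, "wz": 0.02}
    - {"tx": -2.5, "ty": 0, "tz": 0, "wx": 0, "wy": 0, "wz": 0.03}
    - {"tx": -2.5, "ty": 0, "tz": 0, "wx": 0, "wy": 0, "wz": 0.03}
    - {"tx": -2.5, "ty": 0, "tz": 0, "wx": 0, "wy": 0, "wz": 0.03}

```text
time: 7.65
eef_pos: [0.4862, 0.0023, 0.2407]
tcp_rot: [-0.414, 0.91, -0.0, -0.0]
contact_force: [-1.1, -0.9, 0.1]
opening: 0.401
```

apply_moves:
  steps:
    - {"tx": -0.9, "ty": 0, "tz": 0, "wx": 0, "wy": 0, "wz": 0.01}
    - {"tx": -1.7, "ty": 0, "tz": 0, "wx": 0, "wy": 0, "wz": 0.02}
    - {"tx": -2.5, "ty": 0, "tz": 0, "wx": 0, "wy": 0, "wz": 0.03}
    - {"tx": -2.5, "ty": 0, "tz": 0, "wx": 0, "wy": 0, "wz": 0.03}
    - {"tx": -2.5, "ty": 0, "tz": 0, "wx": 0, "wy": 0, "wz": 0.03}

```text
time: 8.15
eef_pos: [0.4877, 0.0039, 0.2406]
tcp_rot: [-0.4, 0.916, -0.0, -0.001]
contact_force: [-2.9, -4.5, 0.3]
opening: 0.402
```

The nose is in contact: about 5.3 N along the swing. I'll press about 1.5 mm further.

apply_moves:
  steps:
    - {"tx": -0.8, "ty": 0, "tz": 0, "wx": 0, "wy": 0, "wz": 0.01}
    - {"tx": -1.6, "ty": 0, "tz": 0, "wx": 0, "wy": 0, "wz": 0.02}
    - {"tx": -1.6, "ty": 0, "tz": 0, "wx": 0, "wy": 0, "wz": 0.02}
    - {"tx": -1.6, "ty": 0, "tz": 0, "wx": 0, "wy": 0, "wz": 0.02}
    - {"tx": -1.6, "ty": 0, "tz": 0, "wx": 0, "wy": 0, "wz": 0.02}

```text
time: 8.65
eef_pos: [0.4886, 0.0047, 0.2406]
tcp_rot: [-0.392, 0.92, -0.001, -0.002]
contact_force: [-4.3, -6.7, 1.3]
opening: 0.402
```

```bash
python3 - <<'E'
from h import *
for i in range(3):
    cam('scene','s6.png')
    s=readout.get_state();print(s['time'],s['opening'],s['eef_pos'],s['contact_force'])
a=cv2.imread('pics/s6.png')[100:260,150:310];cv2.imwrite('pics/s6c.png',cv2.resize(a,None,fx=3.7,fy=3.7))
E
```

```text
8.7 0.40033135113520224 [0.48858949 0.00469153 0.24057322] [-4.07931457 -6.61278334  1.98775501]
8.75 0.4038158233465234 [0.48860084 0.00468739 0.24059959] [-2.93042861 -6.80450587  0.91810159]
8.8 0.39687167279265995 [0.48860724 0.00469273 0.24060372] [-4.40299902 -7.30930921  1.35871999]
```

View pics/s6c.png

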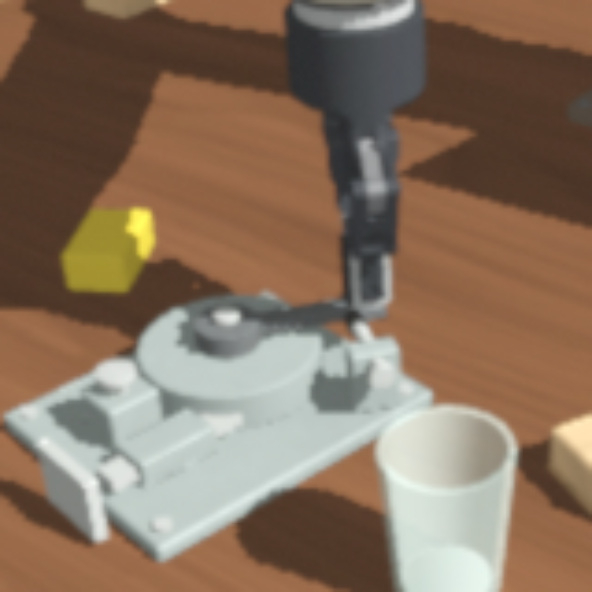

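About 8 N at the paddle, so roughly 9 N at the nose. I'll add a bit more for margin, hold, then come back.

apply_moves:
  steps:
    - {"tx": -0.7, "ty": 0, "tz": 0, "wx": 0, "wy": 0, "wz": 0}
    - {"tx": -0.7, "ty": 0, "tz": 0, "wx": 0, "wy": 0, "wz": 0}
    - {"tx": -0.7, "ty": 0, "tz": 0, "wx": 0, "wy": 0, "wz": 0}
    - {"tx": -0.7, "ty": 0, "tz": 0, "wx": 0, "wy": 0, "wz": 0}

```text
time: 9.2
eef_pos: [0.4889, 0.0051, 0.2406]
tcp_rot: [-0.392, 0.92, -0.001, -0.002]
contact_force: [-4.0, -6.9, 2.5]
opening: 0.4
```

apply_moves:
  steps:
    - {"tx": 2.5, "ty": 0, "tz": 0, "wx": 0, "wy": 0, "wz": -0.03}
    - {"tx": 5.8, "ty": -0.2, "tz": 0, "wx": 0, "wy": 0, "wz": -0.06}
    - {"tx": 10.9, "ty": -0.6, "tz": 0, "wx": 0, "wy": 0, "wz": -0.12}
    - {"tx": 15.9, "ty": -1.4, "tz": 0, "wx": 0, "wy": 0, "wz": -0.18}
    - {"tx": 20.9, "ty": -2.4, "tz": 0, "wx": 0, "wy": 0, "wz": -0.24}
    - {"tx": 25.8, "ty": -3.8, "tz": 0, "wx": 0, "wy": 0, "wz": -0.3}
    - {"tx": 25.8, "ty": -3.8, "tz": 0, "wx": 0, "wy": 0, "wz": -0.3}
    - {"tx": 25.8, "ty": -3.8, "tz": 0, "wx": 0, "wy": 0, "wz": -0.3}

```text
time: 10.0
eef_pos: [0.4744, -0.015, 0.2408]
tcp_rot: [-0.523, 0.852, 0.0, 0.0]
contact_force: [-0.1, -0.3, -0.2]
opening: 0.4
```

```bash
python3 - <<'E'
from h import *
cam('scene','s7.png')
s=readout.get_state();print(s['time'],s['opening'],s['eef_pos'],s['contact_force'])
d=s['eef_pos'][:2]-H;print(np.hypot(*d),np.degrees(np.arctan2(d[1],d[0])))
a=cv2.imread('pics/s7.png')[100:260,150:310];cv2.imwrite('pics/s7c.png',cv2.resize(a,None,fx=3.7,fy=3.7))
E
```

```text
10.05 0.40303641391763095 [ 0.47441961 -0.01501785  0.24083418] [-0.19100204  0.40765291  0.92552456]
0.08539950227637065 152.68964739508797
```

View pics/s7c.png

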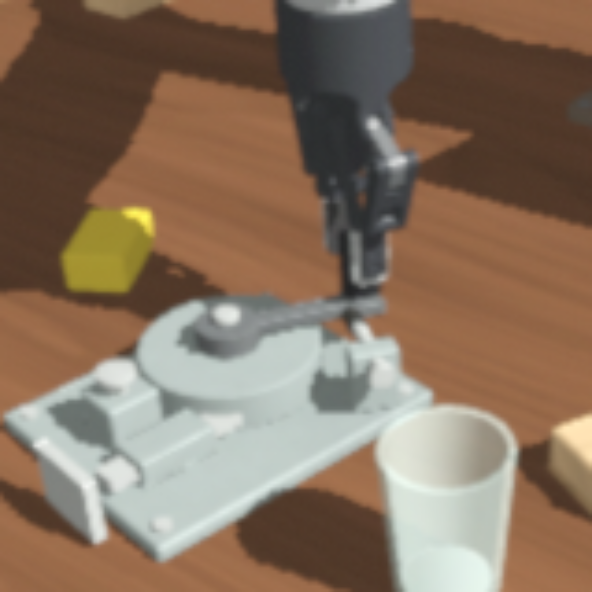

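The force estimate left little margin over the 6 N threshold, because readings scatter by about ±0.7 N. I'll press again slightly harder before going on.

apply_moves:
  steps:
    - {"tx": -5.1, "ty": -0.2, "tz": 0, "wx": 0, "wy": 0, "wz": 0.06}
    - {"tx": -10.2, "ty": -0.6, "tz": 0, "wx": 0, "wy": 0, "wz": 0.12}
    - {"tx": -15.2, "ty": -1.4, "tz": 0, "wx": 0, "wy": 0, "wz": 0.18}
    - {"tx": -20.2, "ty": -2.4, "tz": 0, "wx": 0, "wy": 0, "wz": 0.24}
    - {"tx": -22, "ty": -2.9, "tz": 0, "wx": 0, "wy": 0, "wz": 0.265}
    - {"tx": -24, "ty": -3.4, "tz": 0, "wx": 0, "wy": 0, "wz": 0.285}
    - {"tx": -25.2, "ty": -3.8, "tz": 0, "wx": 0, "wy": 0, "wz": 0.3}
    - {"tx": -25.8, "ty": -3.8, "tz": 0, "wx": 0, "wy": 0, "wz": 0.3}
    - {"tx": -25.8, "ty": -3.8, "tz": 0, "wx": 0, "wy": 0, "wz": 0.3}
    - {"tx": -25.8, "ty": -3.8, "tz": 0, "wx": 0, "wy": 0, "wz": 0.3}

```text
time: 11.05
eef_pos: [0.4888, 0.0051, 0.2406]
tcp_rot: [-0.392, 0.92, -0.001, -0.002]
contact_force: [-4.2, -6.8, 2.2]
opening: 0.401
```

```bash
python3 - <<'E'
from h import *
F=[]
for i in range(4):
    cam('scene','s8.png'); s=readout.get_state();x=Ro.from_quat(s['tcp_rot']).apply([1,0,0]);F.append(x@s['contact_force'])
print(s['time'],s['eef_pos'],np.round(F,1),s['contact_force'])
E
```

```text
11.25 [0.48874885 0.00509333 0.24056109] [8.3 8.4 8.1 8.7] [-5.16151133 -7.06023785  1.01999353]
```

apply_moves:
  steps:
    - {"tx": -0.5, "ty": 0, "tz": 0, "wx": 0, "wy": 0, "wz": 0}
    - {"tx": -0.9, "ty": 0, "tz": 0, "wx": 0, "wy": 0, "wz": 0}
    - {"tx": -0.9, "ty": 0, "tz": 0, "wx": 0, "wy": 0, "wz": 0}
    - {"tx": -0.9, "ty": 0, "tz": 0, "wx": 0, "wy": 0, "wz": 0}
    - {"tx": -0.9, "ty": 0, "tz": 0, "wx": 0, "wy": 0, "wz": 0}

```text
time: 11.75
eef_pos: [0.4892, 0.0056, 0.2405]
tcp_rot: [-0.392, 0.92, -0.001, -0.003]
contact_force: [-4.8, -8.7, 3.0]
opening: 0.402
```

```bash
python3 - <<'E'
from h import *
F=[]
for i in range(3):
    cam('scene','s8.png'); s=readout.get_state();x=Ro.from_quat(s['tcp_rot']).apply([1,0,0]);F.append(x@s['contact_force'])
print(s['time'],s['eef_pos'],np.round(F,1),s['contact_force'])
E
```

```text
11.9 [0.48921218 0.00562157 0.24052332] [ 9.7  9.3 10. ] [-5.59308261 -8.46736888  2.41669788]
```

The paddle push is steady at about 9.7 N, so roughly 11 N at the nose. Now forward.

apply_moves:
  steps:
    - {"tx": 3.5, "ty": 0, "tz": 0, "wx": 0, "wy": 0, "wz": -0.03}
    - {"tx": 6.7, "ty": -0.2, "tz": 0, "wx": 0, "wy": 0, "wz": -0.06}
    - {"tx": 11.8, "ty": -0.6, "tz": 0, "wx": 0, "wy": 0, "wz": -0.12}
    - {"tx": 16.8, "ty": -1.4, "tz": 0, "wx": 0, "wy": 0, "wz": -0.18}
    - {"tx": 21.8, "ty": -2.4, "tz": 0, "wx": 0, "wy": 0, "wz": -0.24}
    - {"tx": 26.7, "ty": -3.8, "tz": 0, "wx": 0, "wy": 0, "wz": -0.3}
    - {"tx": 31.4, "ty": -5.4, "tz": 0, "wx": 0, "wy": 0, "wz": -0.36}
    - {"tx": 34.7, "ty": -6.7, "tz": 0, "wx": 0, "wy": 0, "wz": -0.4}
    - {"tx": 37.8, "ty": -8.1, "tz": 0, "wx": 0, "wy": 0, "wz": -0.44}
    - {"tx": 39.3, "ty": -8.9, "tz": 0, "wx": 0, "wy": 0, "wz": -0.46}
    - {"tx": 39.3, "ty": -8.9, "tz": 0, "wx": 0, "wy": 0, "wz": -0.46}

```text
time: 13.0
eef_pos: [0.4691, -0.0272, 0.2407]
tcp_rot: [-0.59, 0.807, 0.001, 0.001]
contact_force: [0.7, 4.8, -0.3]
opening: 0.398
```

```bash
cat > look.py <<'E'
from h import *
import sys
n=sys.argv[1]; F=[]
for i in range(2):
    cam('scene',n+'.png'); s=readout.get_state();x=Ro.from_quat(s['tcp_rot']).apply([1,0,0]);F.append(x@s['contact_force'])
d=s['eef_pos'][:2]-H
print(s['time'],s['eef_pos'],np.round(F,1),'r',np.hypot(*d),'phi',np.arctan2(d[1],d[0])-np.pi-YAW,'d',.1-(np.arctan2(d[1],d[0])-np.pi-YAW))
a=cv2.imread(f'pics/{n}.png')[100:260,150:310];cv2.imwrite(f'pics/{n}c.png',cv2.resize(a,None,fx=3.7,fy=3.7))
E
python3 look.py s9
```

```text
13.1 [ 0.46907687 -0.0271988   0.24071901] [-5.1 -6. ] r 0.08559358107406372 phi -0.14291596317611835 d 0.24291596317611835
```

View pics/s9c.png

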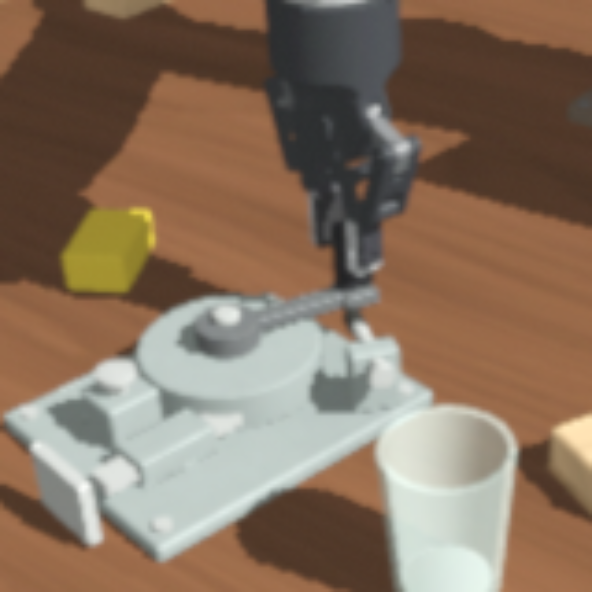

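apply_moves:
  steps:
    - {"tx": 1.3, "ty": 0, "tz": 0, "wx": 0, "wy": 0, "wz": -0.015}
    - {"tx": 2.5, "ty": 0, "tz": 0, "wx": 0, "wy": 0, "wz": -0.03}
    - {"tx": 3.8, "ty": -0.1, "tz": 0, "wx": 0, "wy": 0, "wz": -0.045}
    - {"tx": 5.1, "ty": -0.2, "tz": 0, "wx": 0, "wy": 0, "wz": -0.06}
    - {"tx": 6.4, "ty": -0.2, "tz": 0, "wx": 0, "wy": 0, "wz": -0.075}
    - {"tx": 7.6, "ty": -0.3, "tz": 0, "wx": 0, "wy": 0, "wz": -0.09}
    - {"tx": 7.6, "ty": -0.3, "tz": 0, "wx": 0, "wy": 0, "wz": -0.09}
    - {"tx": 7.6, "ty": -0.3, "tz": 0, "wx": 0, "wy": 0, "wz": -0.09}

```text
time: 13.9
eef_pos: [0.4671, -0.0353, 0.2408]
tcp_rot: [-0.626, 0.78, -0.0, -0.0]
contact_force: [-0.0, 0.3, -0.1]
opening: 0.397
```

```bash
python3 look.py s10
```

```text
14.0 [ 0.46703427 -0.03520027  0.24076246] [0.5 0.2] r 0.08540591677319616 phi -0.046317302308690717 d 0.14631730230869072
```

View pics/s10c.png

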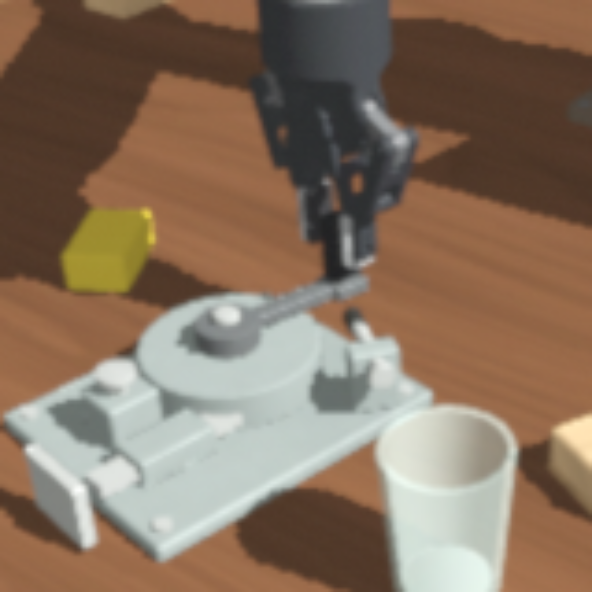

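The force dropped to 0 and the tongue is back where it was in notch 1 (plate at (27,450), as in s4). Pause, then click to notch 2.

apply_moves:
  steps:
    - {"tx": 0, "ty": 0, "tz": 0, "wx": 0, "wy": 0, "wz": 0}
    - {"tx": 0, "ty": 0, "tz": 0, "wx": 0, "wy": 0, "wz": 0}
    - {"tx": 0, "ty": 0, "tz": 0, "wx": 0, "wy": 0, "wz": 0}
    - {"tx": 3.4, "ty": -0.1, "tz": 0, "wx": 0, "wy": 0, "wz": -0.04}
    - {"tx": 6.8, "ty": -0.3, "tz": 0, "wx": 0, "wy": 0, "wz": -0.08}
    - {"tx": 9.3, "ty": -0.5, "tz": 0, "wx": 0, "wy": 0, "wz": -0.11}
    - {"tx": 11.0, "ty": -0.7, "tz": 0, "wx": 0, "wy": 0, "wz": -0.13}
    - {"tx": 12.7, "ty": -1.0, "tz": 0, "wx": 0, "wy": 0, "wz": -0.15}
    - {"tx": 14.4, "ty": -1.2, "tz": 0, "wx": 0, "wy": 0, "wz": -0.17}
    - {"tx": 16.0, "ty": -1.5, "tz": 0, "wx": 0, "wy": 0, "wz": -0.19}
    - {"tx": 16.9, "ty": -1.7, "tz": 0, "wx": 0, "wy": 0, "wz": -0.2}
    - {"tx": 16.9, "ty": -1.7, "tz": 0, "wx": 0, "wy": 0, "wz": -0.2}

```text
time: 15.2
eef_pos: [0.465, -0.0523, 0.2408]
tcp_rot: [-0.701, 0.713, -0.0, -0.0]
contact_force: [-0.1, 0.4, 0.1]
opening: 0.396
```

```bash
python3 look.py s11
```

```text
15.3 [ 0.46502106 -0.05213659  0.24074044] [-0.7  0.2] r 0.08530389974701497 phi 0.15383224042389718 d -0.05383224042389717
```

View pics/s11c.png

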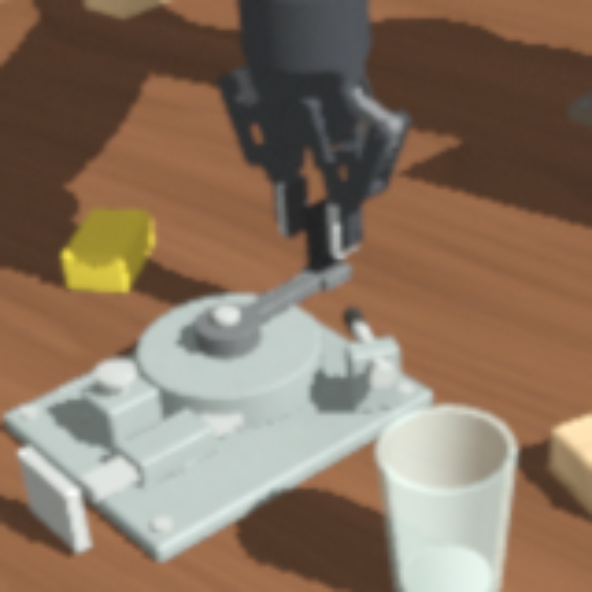

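The lever is in notch 2: the scene matches s3, with the tongue plate at (22,455). Pause, then the third notch.

apply_moves:
  steps:
    - {"tx": 0, "ty": 0, "tz": 0, "wx": 0, "wy": 0, "wz": 0}
    - {"tx": 0, "ty": 0, "tz": 0, "wx": 0, "wy": 0, "wz": 0}
    - {"tx": 0, "ty": 0, "tz": 0, "wx": 0, "wy": 0, "wz": 0}
    - {"tx": 3.4, "ty": -0.1, "tz": 0, "wx": 0, "wy": 0, "wz": -0.04}
    - {"tx": 6.8, "ty": -0.3, "tz": 0, "wx": 0, "wy": 0, "wz": -0.08}
    - {"tx": 9.3, "ty": -0.5, "tz": 0, "wx": 0, "wy": 0, "wz": -0.11}
    - {"tx": 11.0, "ty": -0.7, "tz": 0, "wx": 0, "wy": 0, "wz": -0.13}
    - {"tx": 12.7, "ty": -1.0, "tz": 0, "wx": 0, "wy": 0, "wz": -0.15}
    - {"tx": 14.4, "ty": -1.2, "tz": 0, "wx": 0, "wy": 0, "wz": -0.17}
    - {"tx": 16.0, "ty": -1.5, "tz": 0, "wx": 0, "wy": 0, "wz": -0.19}
    - {"tx": 16.9, "ty": -1.7, "tz": 0, "wx": 0, "wy": 0, "wz": -0.2}
    - {"tx": 16.9, "ty": -1.7, "tz": 0, "wx": 0, "wy": 0, "wz": -0.2}

```text
time: 16.5
eef_pos: [0.4665, -0.0693, 0.2408]
tcp_rot: [0.769, -0.64, 0.0, 0.0]
contact_force: [0.2, -0.6, -0.5]
opening: 0.399
```

```bash
python3 look.py s12
```

```text
16.6 [ 0.4664563  -0.06911235  0.24077117] [0.1 0.5] r 0.08515952568866587 phi -5.929143471059426 d 6.029143471059426
```

View pics/s12c.png

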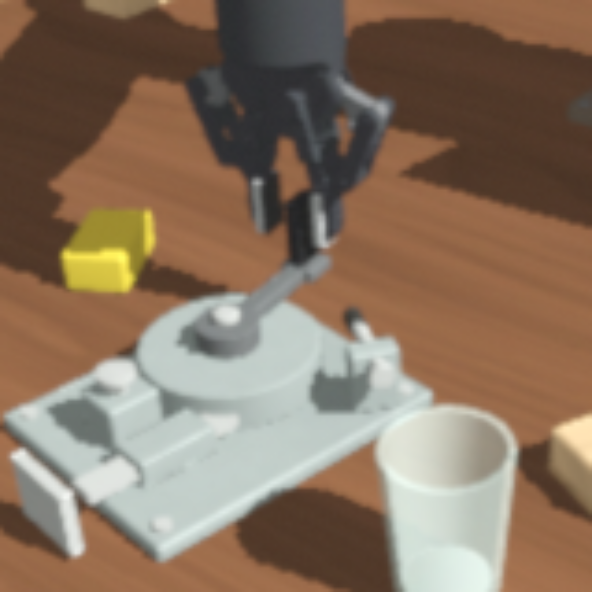

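The lever is in notch 3 and nothing is pressing on it. Pause, centre the jaws around the paddle, then lift straight up.

apply_moves:
  steps:
    - {"tx": 0, "ty": 0, "tz": 0, "wx": 0, "wy": 0, "wz": 0}
    - {"tx": 0, "ty": 0, "tz": 0, "wx": 0, "wy": 0, "wz": 0}
    - {"tx": -2, "ty": 0, "tz": 0, "wx": 0, "wy": 0, "wz": 0}
    - {"tx": -4, "ty": 0, "tz": 0, "wx": 0, "wy": 0, "wz": 0}
    - {"tx": -4, "ty": 0, "tz": 0, "wx": 0, "wy": 0, "wz": 0}
    - {"tx": -4, "ty": 0, "tz": -15, "wx": 0, "wy": 0, "wz": 0}
    - {"tx": -4, "ty": 0, "tz": -40, "wx": 0, "wy": 0, "wz": 0}
    - {"tx": -4, "ty": 0, "tz": -70, "wx": 0, "wy": 0, "wz": 0}
    - {"tx": -4, "ty": 0, "tz": -90, "wx": 0, "wy": 0, "wz": 0}
    - {"tx": -4, "ty": 0, "tz": -90, "wx": 0, "wy": 0, "wz": 0}
    - {"tx": -4, "ty": 0, "tz": -90, "wx": 0, "wy": 0, "wz": 0}

```text
time: 17.7
eef_pos: [0.4655, -0.0649, 0.3304]
tcp_rot: [0.769, -0.64, 0.0, -0.0]
contact_force: [-1.3, 0.6, -0.5]
opening: 0.398
```

```bash
python3 look.py s13; python3 - <<'E'
from h import *
s=readout.get_state();x=Ro.from_quat(s['tcp_rot']).apply([1,0,0]);a=np.degrees(np.arctan2(x[1],x[0]))
print(a,rel((.627,-.068,.330),a),rel((.627,-.068,.260),a)); cam('top','t13.png')
E
```

```text
17.8 [ 0.46513772 -0.06474333  0.32896514] [-0.3  0.8] r 0.08581244798674688 phi -5.9819857115800374 d 6.081985711580037
-79.52682845341913 (array([  32.6, -158.6,   -1.5]), array([0.0027, 0.0016, 0.    ])) (array([  32.7, -158.8,   68.5]), array([0.0027, 0.0016, 0.    ]))
```

View pics/s13c.png

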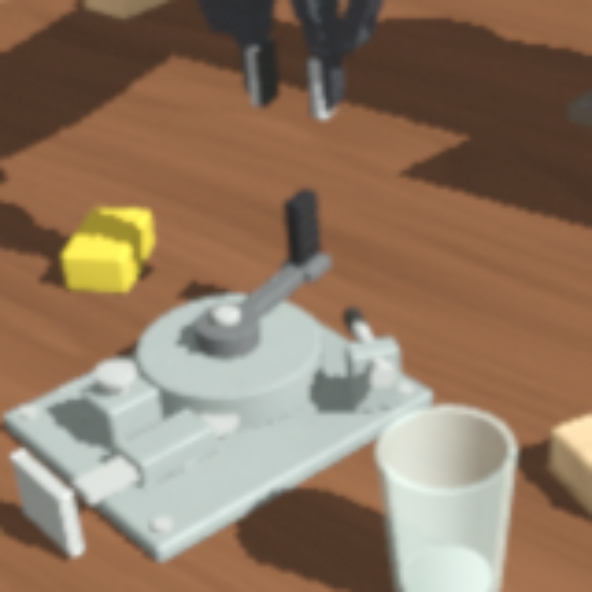

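The lever stays in notch 3 with the arm clear. I'll close the gripper and move over the lock button.

apply_moves:
  steps:
    - {"tx": 6, "ty": -30, "tz": 0, "wx": 0, "wy": 0, "wz": 0}
    - {"tx": 13, "ty": -65, "tz": 0, "wx": 0, "wy": 0, "wz": 0}
    - {"tx": 20, "ty": -100, "tz": 0, "wx": 0, "wy": 0, "wz": 0}
    - {"tx": 27, "ty": -133, "tz": 0, "wx": 0, "wy": 0, "wz": 0}
    - {"tx": 31, "ty": -152, "tz": 0, "wx": 0, "wy": 0, "wz": 0}
    - {"tx": 32, "ty": -158.5, "tz": 10, "wx": 0, "wy": 0, "wz": 0}
    - {"tx": 32, "ty": -158.5, "tz": 25, "wx": 0, "wy": 0, "wz": 0}
    - {"tx": 32, "ty": -158.5, "tz": 40, "wx": 0, "wy": 0, "wz": 0}
    - {"tx": 32, "ty": -158.5, "tz": 50, "wx": 0, "wy": 0, "wz": 0}
    - {"tx": 32, "ty": -158.5, "tz": 60, "wx": 0, "wy": 0, "wz": 0}
    - {"tx": 32, "ty": -158.5, "tz": 60, "wx": 0, "wy": 0, "wz": 0}
    - {"tx": 32, "ty": -158.5, "tz": 60, "wx": 0, "wy": 0, "wz": 0}
  hand: 0

```text
time: 19.05
eef_pos: [0.6272, -0.0677, 0.2708]
tcp_rot: [0.769, -0.64, 0.0, -0.0]
contact_force: [0.1, 0.2, 0.7]
opening: 0.0
```

```bash
python3 look.py s14; python3 - <<'E'
from h import *
cam('top','t14.png')
a=cv2.imread('pics/t14.png')[100:280,200:400];cv2.imwrite('pics/t14c.png',cv2.resize(a,None,fx=3,fy=3))
E
```

```text
19.15 [ 0.62763218 -0.06771161  0.27175448] [-0.7 -0.5] r 0.07850369252653923 phi -3.136544660318127 d 3.236544660318127
```

View pics/s14c.png

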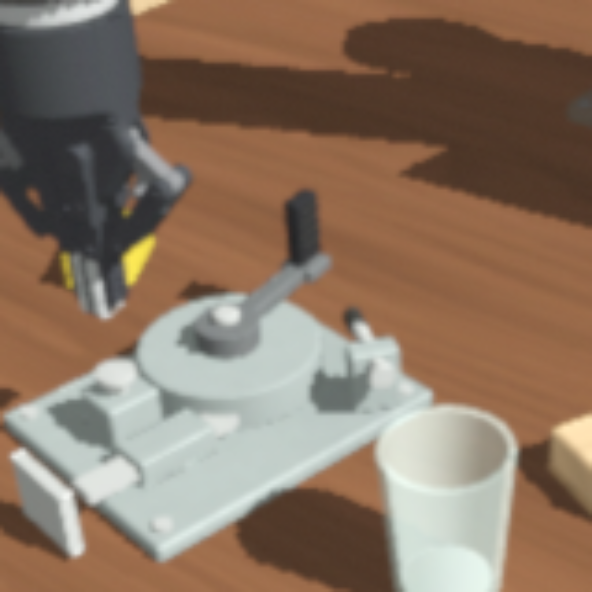

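View pics/t14c.png

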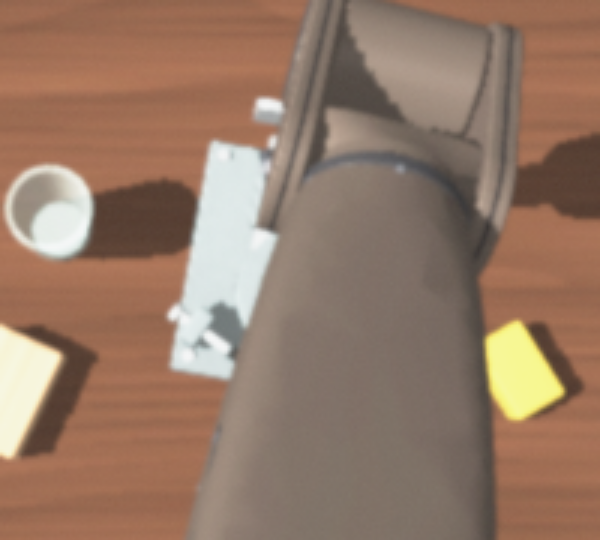

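```bash
python3 - <<'E'
from h import *
c=cam('scene')
for z in(.098,.056): print((proj(c,(.6275,-.0678,z))-[150,100]+.5)*3.7)
E
```

```text
[106.0216986  309.93864482]
[117.02160774 372.15875674]
```

The projected tip (106,310) and cap (117,372) match the picture. Now I'll descend.

apply_moves:
  steps:
    - {"tx": 0, "ty": 0, "tz": 10, "wx": 0, "wy": 0, "wz": 0}
    - {"tx": 0, "ty": 0, "tz": 20, "wx": 0, "wy": 0, "wz": 0}
    - {"tx": 0, "ty": 0, "tz": 30, "wx": 0, "wy": 0, "wz": 0}
    - {"tx": 0, "ty": 0, "tz": 36, "wx": 0, "wy": 0, "wz": 0}
    - {"tx": 0, "ty": 0, "tz": 38, "wx": 0, "wy": 0, "wz": 0}
    - {"tx": 0, "ty": 0, "tz": 40, "wx": 0, "wy": 0, "wz": 0}
    - {"tx": 0, "ty": 0, "tz": 42, "wx": 0, "wy": 0, "wz": 0}
    - {"tx": 0, "ty": 0, "tz": 44, "wx": 0, "wy": 0, "wz": 0}
    - {"tx": 0, "ty": 0, "tz": 45, "wx": 0, "wy": 0, "wz": 0}
    - {"tx": 0, "ty": 0, "tz": 45, "wx": 0, "wy": 0, "wz": 0}

```text
time: 20.25
eef_pos: [0.6275, -0.0677, 0.2264]
tcp_rot: [0.769, -0.64, 0.0, -0.0]
contact_force: [-2.6, 1.2, 4.9]
opening: -0.0
```

Contact at about 5 N and the button is moving. Continue to the bottom.

apply_moves:
  steps:
    - {"tx": 0, "ty": 0, "tz": 1, "wx": 0, "wy": 0, "wz": 0}
    - {"tx": 0, "ty": 0, "tz": 2, "wx": 0, "wy": 0, "wz": 0}
    - {"tx": 0, "ty": 0, "tz": 3, "wx": 0, "wy": 0, "wz": 0}
    - {"tx": 0, "ty": 0, "tz": 4, "wx": 0, "wy": 0, "wz": 0}
    - {"tx": 0, "ty": 0, "tz": 4, "wx": 0, "wy": 0, "wz": 0}

```text
time: 20.75
eef_pos: [0.6276, -0.0677, 0.2225]
tcp_rot: [0.769, -0.64, 0.0, -0.0]
contact_force: [-3.0, 0.9, 7.9]
opening: 0.001
```

apply_moves:
  steps:
    - {"tx": 0, "ty": 0, "tz": 0.5, "wx": 0, "wy": 0, "wz": 0}
    - {"tx": 0, "ty": 0, "tz": 1, "wx": 0, "wy": 0, "wz": 0}
    - {"tx": 0, "ty": 0, "tz": 1, "wx": 0, "wy": 0, "wz": 0}

```text
time: 21.05
eef_pos: [0.6277, -0.0677, 0.2224]
tcp_rot: [0.769, -0.64, -0.0, 0.0]
contact_force: [-4.8, 0.7, 11.4]
opening: 0.003
```

apply_moves:
  steps:
    - {"tx": 0, "ty": 0, "tz": 1, "wx": 0, "wy": 0, "wz": 0}
    - {"tx": 0, "ty": 0, "tz": 2, "wx": 0, "wy": 0, "wz": 0}
    - {"tx": 0, "ty": 0, "tz": 2, "wx": 0, "wy": 0, "wz": 0}
    - {"tx": 0, "ty": 0, "tz": 2, "wx": 0, "wy": 0, "wz": 0}

```text
time: 21.45
eef_pos: [0.6279, -0.0677, 0.2223]
tcp_rot: [0.769, -0.639, -0.0, 0.0]
contact_force: [-8.9, 1.0, 19.3]
opening: -0.001
```

The TCP has stopped moving (tip at 49.3 mm) with 19 N, so the button is on its bottom stop. Now I'll lift off.

apply_moves:
  steps:
    - {"tx": 0, "ty": 0, "tz": -5, "wx": 0, "wy": 0, "wz": 0}
    - {"tx": 0, "ty": 0, "tz": -20, "wx": 0, "wy": 0, "wz": 0}
    - {"tx": 0, "ty": 0, "tz": -50, "wx": 0, "wy": 0, "wz": 0}
    - {"tx": 0, "ty": 0, "tz": -90, "wx": 0, "wy": 0, "wz": 0}
    - {"tx": 0, "ty": 0, "tz": -130, "wx": 0, "wy": 0, "wz": 0}
    - {"tx": 0, "ty": 0, "tz": -150, "wx": 0, "wy": 0, "wz": 0}
    - {"tx": 0, "ty": 0, "tz": -150, "wx": 0, "wy": 0, "wz": 0}
    - {"tx": 0, "ty": 0, "tz": -150, "wx": 0, "wy": 0, "wz": 0}
    - {"tx": 0, "ty": 0, "tz": -150, "wx": 0, "wy": 0, "wz": 0}

```text
time: 22.35
eef_pos: [0.6268, -0.0675, 0.3659]
tcp_rot: [0.769, -0.64, -0.002, 0.001]
contact_force: [0.7, -0.5, -0.5]
opening: 0.001
```

```bash
python3 look.py s15;python3 - <<'E'
from h import *
c=cam('scene')
for z in(.049,.056): print((proj(c,(.627,-.068,z))-[150,100]+.5)*3.7)
for l in('yellow_block','tumbler','sanding_block'):
    r=spotter.trace('scene',l); print(l,[(q['confidence'],q['uv']) for q in r[:1]])
E
```

```text
22.45 [ 0.62691216 -0.06752246  0.36595559] [ 0.6 -0.6] r 0.07776188638025085 phi -3.135742236145694 d 3.2357422361456942
[119.19580733 381.62868738]
[117.42961371 371.62416131]
yellow_block [(0.83, [181.5, 166.3])]
tumbler [(0.77, [273.3, 235.1])]
sanding_block [(0.68, [322.9, 223.8])]
```

View pics/s15c.png

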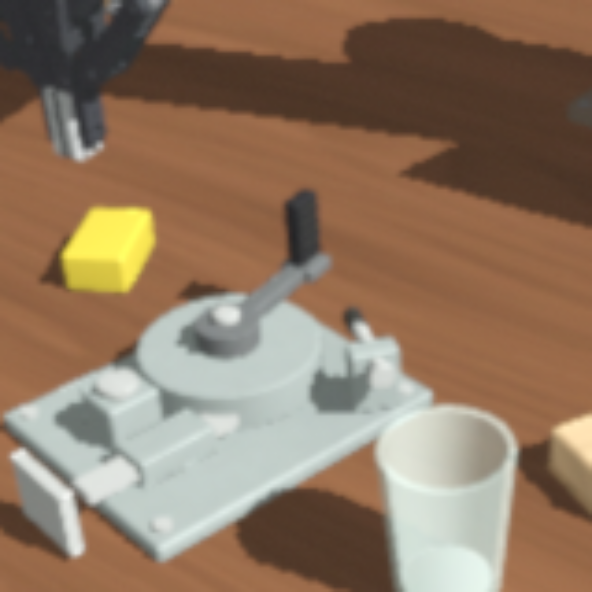

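The cap now sits about 10 px lower at (117,382), close to the pedestal. The lever is in notch 3 and the bystanders haven't moved. I'll open the fingers slightly and hand in.

apply_moves:
  steps:
    - {"tx": 0, "ty": 0, "tz": 0, "wx": 0, "wy": 0, "wz": 0}
    - {"tx": 0, "ty": 0, "tz": 0, "wx": 0, "wy": 0, "wz": 0}
    - {"tx": 0, "ty": 0, "tz": 0, "wx": 0, "wy": 0, "wz": 0}
    - {"tx": 0, "ty": 0, "tz": 0, "wx": 0, "wy": 0, "wz": 0}
  hand: 0.3

```text
time: 23.05
eef_pos: [0.6274, -0.0676, 0.3688]
tcp_rot: [0.769, -0.64, 0.0, -0.0]
contact_force: [-0.0, -0.7, 0.4]
opening: 0.297
```

```bash
python3 -c "
from plant import ctrl
print(ctrl.sign_off())"
```

```text
the job is handed in; nothing more can be done
None
```

The end stop is re-set and the job is handed in at about 23 s; sign-off gave no verdict.

- **Home:** I swung the lever back from notch 2 with the jaws straddling the paddle, until it bore on the home stop. The first press read about 8 N at the paddle. That left little margin over 6 N given the scatter in the readings, so I pressed again to about 9.7 N, roughly 11 N at the nose.
- **Notches:** I clicked it forward through notches 1, 2 and 3, pausing in each. After every click the force fell to about zero, and in notches 1 and 2 the tongue matched its earlier pictures there.
- **Lock button:** I pushed it down until it stopped solidly, with the fingertip at about 49 mm and 19 N.

**Last checks:** the final picture showed the lever in notch 3, the cap about 10 px lower as expected, the arm clear and the force near zero. The three bystanders were detected within about 2.5 px of where they started. No check failed. The nose force and lever angles are estimates from the wrist force, arm position and pictures, since neither is measured directly.

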